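Aim the vent elbow on a hedgehog-house roof

TASK

Fit the single-mouthed vent elbow into the round collar on the plywood roof panel: upright, fully down on its shoulder, its open mouth facing the way the drawn arrow points. Leave the two-mouthed tee fitting standing where it is.

Things in the scene. Friction and masses are not known exactly. Their poses are not given: they have to be found in the camera images.
- elbow: Loose grey elbow, 100 mm high, about 0.12 kg. Upright pipe (40 mm dia.) bending into one level branch (40 mm dia., axis 80 mm up), dark mouth 55 mm from the upright axis. Below: 38 mm foot 18 mm long, then shoulder disc 68 mm dia., 6 mm thick. Origin: underside of foot, on axis; z up, x to the mouth. Hold at the bend across y, 75 mm up. May swap places with the tee or a mushroom-capped straight vent.
- panel: Fixed plywood roof panel lying flat, 280 x 240 x 12 mm, with a black collar: 86 mm outside, 50 mm bore, rim 32 mm above the bench, bore closed by the plywood. Origin: collar's axis at bench level; z up, x along the drawn black arrow, away from the collar. It reaches 150 mm on the arrow's side, 130 mm behind (32 mm high batten there). Seated, the elbow's foot is 14 mm above the bench.
- arrow (a point): The outer tip of the black arrow on the panel, 140 mm from the collar's axis along the panel's x, on the plywood's upper face, 12 mm above the bench. Its axes are the panel's.
- tee: Bystander, loose: grey tee with the same foot, shoulder and pipe as the elbow, 100 mm high, but two opposite mouths, each 55 mm from its upright axis. Origin: centre of the foot's underside; z up, x along the branches. To be left where it stands (not shifted by more than 30 mm).
Things that resemble listed ones, but are neither listed nor needed, are in the scene too. Leave any blue or red look-alike of the elbow alone.

How it is judged:
By the outcome, as a careful person would: the job done as asked, in the order asked, and still so for the second after the job is handed in, with the robot touching nothing.
It also fails if it takes over 40 s, if anything falls off the work surface, if the arm or the gripper's body presses on something with over 40 N, if the wrist force passes 120 N, or if a joint passes its speed limit or range.

ROBOT

A 6-joint arm with a two-finger parallel gripper is mounted at the origin on the work surface. World frame = base frame: x ahead of the robot, y to its left, z up, the work surface at z = 0. Lengths are in mm, angles in degrees, forces in N, time in s.
With the tool pointing down it reaches from about 350 to 850 mm from the base axis. Payload 8.1 kg.
Tool frame: the origin (TCP) lies at the very end of the fingers, on their centre line; the grasp point (between the pads) lies 19 mm behind it (r.grip_depth is the distance from the TCP to the grasp point, in mm); y points along the fingers, z is the direction in which the jaws open and shut, and the axes are right-handed (so a half turn about y gives the same grasp; the last joint's range is limited). The gripper opens to 85 mm and grips with 20 to 120 N. Pads are 22 mm wide; open, the fingers measure 114 mm over their backs; the gripper's body (76 mm by 85 mm) begins 54 mm behind the grasp point. The pads swing forward as they close: fully open they stand 13 mm farther back than shut.
Start: joints at [65.695, 7.471, 85.268, -0, 87.261, -4.893], TCP at [199.392, 565.905, 231.292] pointing down, gripper open.
Joint ranges: [-169.43, 169.43], [-51.17, 129.36], [1.28, 143.12], [-76.62, 256.62], [0, 156.53], [-152.29, 152.29]. Speed limits (degrees/s): [136.94, 136.94, 159.86, 180, 180, 180].

INTERFACE

Orientations are given as [roll, pitch, yaw] about the fixed x, y, z axes, in that order (R = Rz(yaw) Ry(pitch) Rx(roll)).
In Python, from bench import readout, eyes, r gives the robot as it stands. The module is installed in compiled form; this text tells all that it offers.
- The arm moves only by the tool move_arm, never from a script. Its argument "motion" is text: rows parted by semicolons, each of 6 numbers parted by spaces: the shift along the world's x, y, z in cm, then the turn, a rotation vector about the world's x, y, z in degrees. A call has 1 to 10 rows; each row is the pose to reach, as a shift and turn from the pose commanded when the call began; what a row does not reach only later rows make up. A row lasts 1/12 s, in which the tool goes at most 41.7 mm and 7.16 degrees, less where a joint would pass 70% of its speed; a pose out of reach is approached as far as the arm can. A call with a gripper value outside its range is refused whole. "fingers" is the finger opening in cm, from 0 to 8.54, set as the call begins (left out, the last holds). The fingers move at their own pace and stop on an object; "squeeze" is the grip in N (left out, the last holds). Time passes only in rows, so rows that repeat a pose let the fingers close. It gives the time, the measured TCP pose, the force and the opening at its end, in the units of the state.
- readout.sense(): the state, without advancing time (a new reading comes with each control period).
- eyes.snapshot(name): name is "scene" or "top" or "wrist"; returns a dict with "image" (420x560x3 uint8, blue, green, red), "fx", "fy", "cx", "cy" (pixels), "dist_coeffs" ([k1, k2, p1, p2, k3] as OpenCV has them; the pictures are not rectified), "world_to_cam" (4x4, takes a point from world to camera coordinates). Camera axes: x right, y down, z forward; pixel columns grow to the right and rows downward; lengths in mm; the calibration is good to about 2 mm. A picture is of the moment at which its call begins. There is no depth.
- r.hand_in(): hands the job in, once; it reports no verdict.
The state is a dict: "time": time; "joint_pos": joint angles; "qd": joint speeds; "joint_efforts": joint torques, N m; "tool_pos": TCP position; "tcp_rot": TCP orientation; "ft_force": force on the tool from outside, world axes, zero at the start; "wrist_torque": the same for the moment, N m; "finger_gap": finger opening in mm.
Only numpy, scipy, OpenCV 4.12 (cv2) and the standard library are available. Lean on these libraries where they do the work, as an engineer would, in place of code of your own. Each camera call takes 0.05 s, during which the arm holds its last target. There are 200 camera calls.

## Working session

There is one attempt and no reset: what is moved stays moved. The work goes in short steps, Python scripts to look and compute and a tool call to move; the robot and the scene stay as the last step left them, time stands still between calls to the robot, and variables do not carry over. Pictures are saved under pics/ and viewed, about 8 in all and at most 12, crops included, and the job is handed in when it is done.

Besides the shell and the picture viewer there is one more tool, called after "Request:" as name(argument=value, ...) on one line, values as JSON. move_arm: Moves the arm, as the interface text tells. Its arguments: {"type":"object","properties":{"motion":{"type":"string"},"fingers":{"type":"number"},"squeeze":{"type":"number"}},"required":["motion"]}

```bash
mkdir -p pics
cat > h.py <<'E'
import numpy as np, cv2
from bench import readout, eyes, r
def snap(n,f=None):
    s=eyes.snapshot(n)
    if f: cv2.imwrite(f'pics/{f}.png',s['image'])
    return s
def K(s): return np.array([[s['fx'],0,s['cx']],[0,s['fy'],s['cy']],[0,0,1.]])
def ray(s,uv):
    p=cv2.undistortPoints(np.array([[uv]],float),K(s),np.array(s['dist_coeffs'],float))[0,0]
    T=np.array(s['world_to_cam']);R=T[:3,:3];return -R.T@T[:3,3],R.T@np.array([p[0],p[1],1])
def at(s,uv,z):
    c,d=ray(s,uv);return c+d*(z-c[2])/d[2]
def proj(s,P):
    T=np.array(s['world_to_cam']);rv=cv2.Rodrigues(T[:3,:3])[0]
    return cv2.projectPoints(np.array(P,float).reshape(-1,3),rv,T[:3,3],K(s),np.array(s['dist_coeffs'],float))[0][:,0]
E
python3 - <<'E'
from h import *
import pickle
S={n:snap(n) for n in('scene','top')}
pickle.dump(S,open('s0.pkl','wb'))
for n in S: print(n,at(S[n],(280,210),0).round()); cv2.imwrite(f'pics/{n}0.png',cv2.resize(S[n]['image'],(784,588),interpolation=cv2.INTER_CUBIC))
print(readout.sense()['tcp_rot'])
E
```

```text
scene [432. -28.   0.]
top [529.  17.   0.]
[-9.00953044e+01  7.95231339e-03 -1.94091151e+01]
```

View pics/scene0.png

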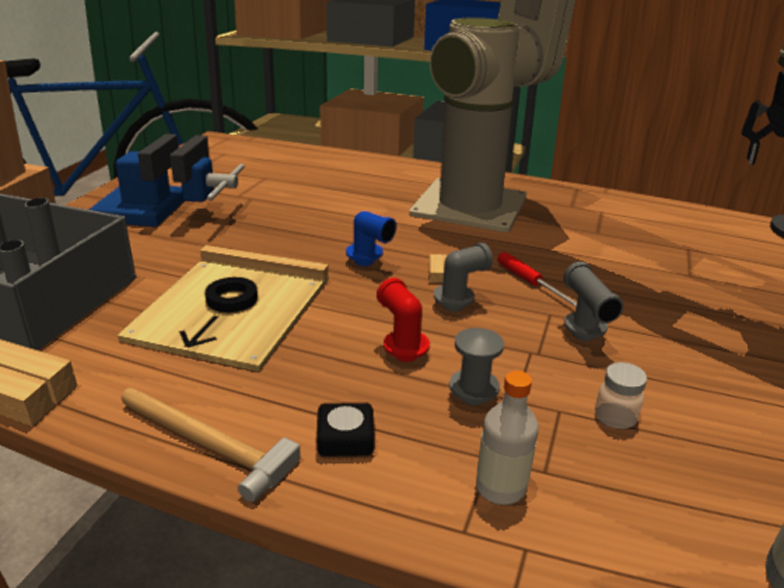

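View pics/top0.png

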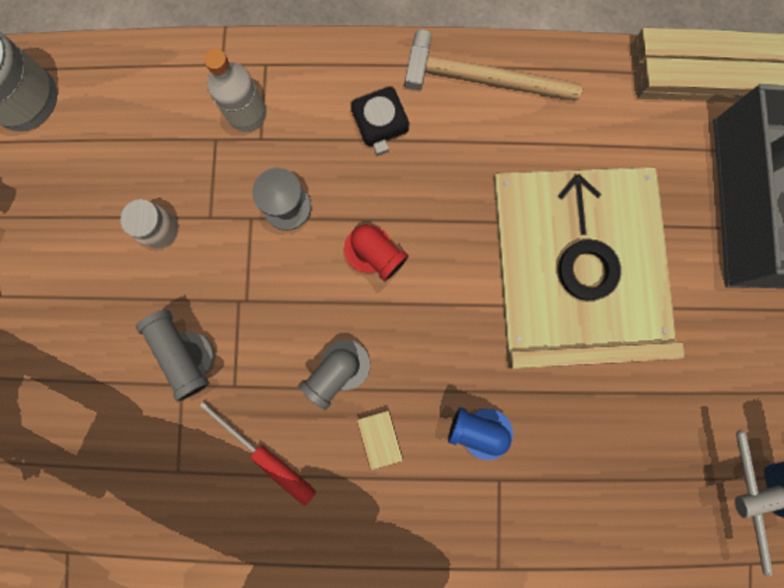

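Top view (784-wide): grey elbow at (335,372), two-mouthed tee (175,355), mushroom vent (283,200), red elbow (375,250) and blue elbow (482,435). The collar is at (589,269) and the arrow tip at (578,176). I choose the grey single-branch piece at (335,372), which is (463,272) in the scene view, and check it in a close crop.

```bash
cat > m.py <<'E'
from h import *
import pickle
S=pickle.load(open('s0.pkl','rb'));t=S['top'];im=t['image']
# collar: dark ring
hsv=cv2.cvtColor(im,cv2.COLOR_BGR2HSV)
dark=(hsv[...,2]<60).astype(np.uint8); box=np.zeros_like(dark);box[115:250,355:480]=1;dark*=box
cs=sorted(cv2.findContours(dark,cv2.RETR_EXTERNAL,cv2.CHAIN_APPROX_NONE)[0],key=cv2.contourArea)[::-1][:2]
for c in cs: print(cv2.contourArea(c),cv2.boundingRect(c))
ring=cs[0]; 
pts=ring[:,0].astype(float); w=np.array([at(t,p,32)[:2] for p in pts])
c,rad=cv2.minEnclosingCircle(w.astype(np.float32)); e=cv2.fitEllipse(w.astype(np.float32)); print('collar',e,rad)
a=cs[1][:,0]; wa=np.array([at(t,p,12)[:2] for p in a]); d=np.linalg.norm(wa-e[0],axis=1);
vx,vy,x0,y0=cv2.fitLine(np.array([at(t,(x,y),12)[:2] for y,x in zip(*np.nonzero(cv2.drawContours(np.zeros_like(dark),[cs[1]],-1,1,-1)*dark))]).astype(np.float32),cv2.DIST_L2,0,.01,.01).ravel()
print('arrow pts far',d.max(),wa[d.argmax()],'line ang',np.degrees(np.arctan2(vy,vx)),'ang collar->tip',np.degrees(np.arctan2(*(wa[d.argmax()]-e[0])[::-1])))
print('arrow world bbox',wa.min(0),wa.max(0))
# panel corners screw pixels not used; panel left/right edges
y,x=np.indices(dark.shape)
sat=((hsv[...,1]<75)&(hsv[...,2]>25)).astype(np.uint8);b=np.zeros_like(sat);b[232:300,205:275]=1;sat*=b
g=max(cv2.findContours(sat,cv2.RETR_EXTERNAL,cv2.CHAIN_APPROX_NONE)[0],key=cv2.contourArea)
print('elbow',cv2.contourArea(g),cv2.boundingRect(g))
cr=im.copy();cv2.drawContours(cr,[g],-1,(0,255,255),1)
L=np.hstack([cv2.resize(cr[230:300,200:280],(400,350),interpolation=cv2.INTER_NEAREST),cv2.resize(im[230:300,200:280],(400,350),interpolation=cv2.INTER_CUBIC)])
s=S['scene']['image'];print(S['scene']['world_to_cam'])
L2=cv2.resize(s[160:230,300:460],(800,350-100),interpolation=cv2.INTER_CUBIC)
cv2.imwrite('pics/crop1.png',np.vstack([L,L2]))
E
python3 m.py
```

```text
1419.0 (398, 172, 45, 43)
141.0 (400, 125, 28, 42)
collar ((564.259521484375, -254.1402587890625), (81.09103393554688, 86.4636001586914), 18.77138900756836) 43.84222412109375
arrow pts far 142.42118410220846 [ 706.45027492 -246.04190597] line ang 3.3747923 ang collar->tip 3.259710601186797
arrow world bbox [ 621.099879   -278.19463704] [ 706.57478583 -222.41864682]
elbow 1357.5 (214, 243, 50, 49)
[[-3.39046459e-01  9.40437531e-01  2.49949700e-02  1.72107559e+02]
 [ 4.72024232e-01  1.93036336e-01 -8.60191896e-01 -2.01490775e+02]
 [-8.13781680e-01 -2.79846784e-01 -5.09357590e-01  1.49068400e+03]
 [ 0.00000000e+00  0.00000000e+00  0.00000000e+00  1.00000000e+00]]
```

View pics/crop1.png

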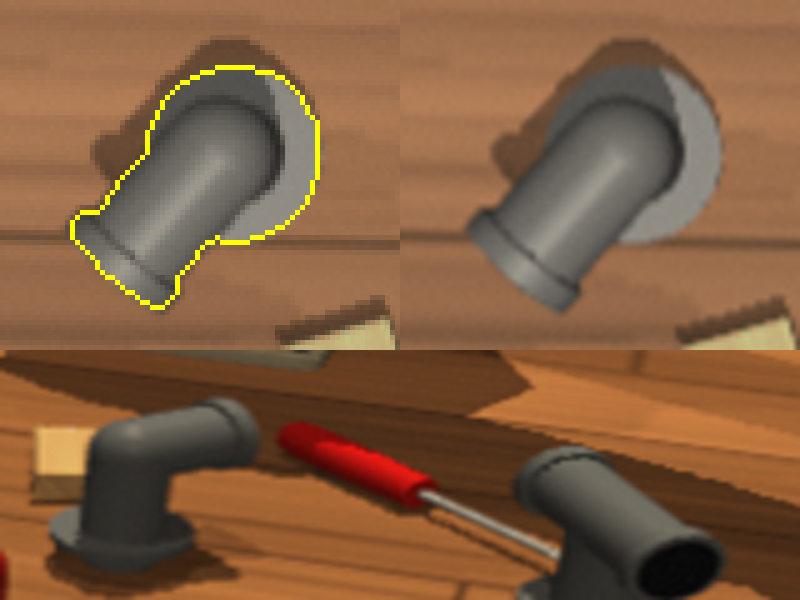

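The crop confirms a single branch (upper-right piece's left neighbour): the grey elbow. Its shoulder disc is at px (246,261) and its mouth at (223.6,283.8), with the tee separate. Now I compute its pose.

```bash
cat >> m.py <<'E'
print('-----')
P=g[:,0].astype(float); q=P[(P[:,0]*1.0-P[:,1]*1.0>-17+0)|(P[:,1]<252)]
cc=np.array([200,230])+np.array([233,155])/5
q=P[np.abs(np.linalg.norm(P-cc,axis=1)-17.6)<1.2]
w=np.array([at(t,p,24)[:2] for p in q]).astype(np.float32);e2=cv2.fitEllipse(w);print(len(q),'disc',e2)
m=at(t,(223.6,283.8),80)[:2];o=np.array(e2[0]);print('mouth',m,np.linalg.norm(m-o),'yaw',np.degrees(np.arctan2(*(m-o)[::-1])))
# branch edges direction at z=80 by axis line pixels
for a in [((72,232),(165,307))]:
    p=[at(t,(200+u/5,230+v/5),80)[:2] for u,v in a];v=p[1]-p[0];print('rim dir',np.degrees(np.arctan2(v[1],v[0])),np.linalg.norm(v),(p[0]+p[1])/2)
# inner bore
bx=1-dark;bx=bx[172:215,398:443].copy();n,l,st,ce=cv2.connectedComponentsWithStats(bx,connectivity=4)
k=[i for i in range(1,n) if st[i,0]>0 and st[i,1]>0 and st[i,4]>100];print(st[k])
ic=cv2.findContours((l==k[0]).astype(np.uint8),cv2.RETR_EXTERNAL,cv2.CHAIN_APPROX_NONE)[0][0][:,0]+[398,172]
print('bore',cv2.fitEllipse(np.array([at(t,p,32)[:2] for p in ic]).astype(np.float32)))
E
python3 m.py|sed '1,/-----/d'
```

```text
76 disc ((428.1863708496094, 79.62068939208984), (65.68885803222656, 67.6847915649414), 55.9899787902832)
mouth [386.52559587 112.81908118] 53.27056775671027 yaw 141.44956690356574
rim dir -127.01934774202267 42.10478790886279 [386.37531215 112.68489942]
[[ 11   9  23  25 454]
 [ 22  26  23  17 118]]
bore ((563.8677978515625, -253.186279296875), (43.329402923583984, 47.95406723022461), 113.70976257324219)
```

Request:
move_arm(motion="4 -8 0 0 0 -5; 7 -15 0 0 0 -10; 10 -22 0 0 0 -15; 13 -28 0 0 0 -18.6; 16 -34 0 0 0 -18.6; 19 -40 0 0 0 -18.6; 21 -45 0 0 0 -18.6; 22.7 -48.5 0 0 0 -18.6; 22.7 -48.5 0 0 0 -18.6; 22.7 -48.5 0 0 0 -18.6", fingers=8.5, squeeze=40)

```text
time: 0.93
tool_pos: [376.2, 186.7, 231.1]
tcp_rot: [-90.0, -0.0, -38.0]
ft_force: [0.7, 0.3, 0.1]
finger_gap: 84.8
```

Request:
move_arm(motion="2 -4 0 0 0 0; 4 -7 0 0 0 0; 4.6 -9.6 0 0 0 0; 4.6 -9.6 0 0 0 0; 4.6 -9.6 0 0 0 0; 4.6 -9.6 0 0 0 0")

```text
time: 1.43
tool_pos: [421.8, 92.8, 230.9]
tcp_rot: [-90.0, 0.0, -38.1]
ft_force: [-0.7, 0.4, 0.6]
finger_gap: 84.7
```

Run:
```python
from h import *
s=snap('wrist'); print(readout.sense()['tool_pos'],readout.sense()['tcp_rot'])
im=s['image'].copy()
o=np.array([428,79.6]);d=np.array([np.cos(np.radians(142)),np.sin(np.radians(142))])
for x,z in((0,24),(0,100),(55,100),(55,80)):
    p=proj(s,[*(o+d*x),z])[0];print(x,z,p.round());cv2.circle(im,tuple(int(v) for v in p),3,(0,0,255),-1)
cv2.imwrite('pics/w1.png',im)
```

```text
[421.70215465  93.23884673 231.05272526] [-9.00037680e+01  3.79296709e-02 -3.79857549e+01]
0 24 [276. 197.]
0 100 [275. 217.]
55 100 [274. 150.]
55 80 [275. 148.]
```

View pics/w1.png

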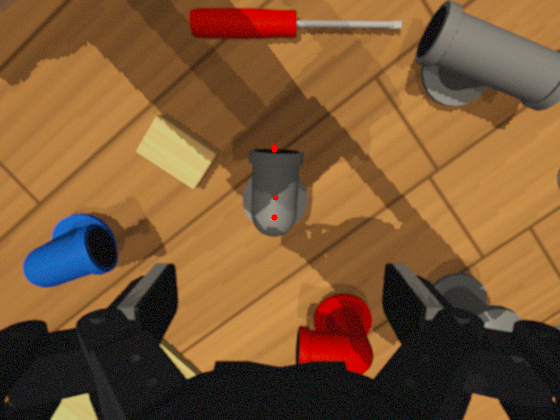

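The wrist view shows the elbow's mouth at (276,152), with the branch vertical in the picture. The predicted points lie on it, so the pose holds. Descend.

Request:
move_arm(motion="0.43 -1.22 -2 0 0 0; 0.43 -1.22 -5 0 0 0; 0.43 -1.22 -8 0 0 0; 0.43 -1.22 -11 0 0 0; 0.43 -1.22 -13.5 0 0 0; 0.43 -1.22 -15.5 0 0 0; 0.43 -1.22 -17 0 0 0; 0.43 -1.22 -17.5 0 0 0; 0.43 -1.22 -17.5 0 0 0; 0.43 -1.22 -17.5 0 0 0")

```text
time: 2.32
tool_pos: [426.5, 81.2, 56.9]
tcp_rot: [-90.0, -0.0, -37.9]
ft_force: [-0.5, 0.2, 0.7]
finger_gap: 84.8
```

Request:
move_arm(motion="0 0 0 0 0 0; 0 0 0 0 0 0; 0 0 0 0 0 0; 0 0 0 0 0 0; 0 0 0 0 0 0; 0 0 0 0 0 0; 0 0 0 0 0 0; 0 0 0 0 0 0; 0 0 0 0 0 0; 0 0 0 0 0 0", fingers=0, squeeze=40)

```text
time: 3.15
tool_pos: [427.2, 80.3, 57.3]
tcp_rot: [-89.9, -0.1, -38.0]
ft_force: [-1.4, -0.9, 6.7]
finger_gap: 39.2
```

Request:
move_arm(motion="0 0 1 0 0 0; 0 0 3 0 0 0; 0 0 6 0 0 0; 0 0 9 0 0 0; 0 0 12 0 0 0; 0 0 14 0 0 0; 0 0 15 0 0 0; 0 0 15 0 0 0; 0 0 15 0 0 0; 0 0 15 0 0 0")

```text
time: 3.98
tool_pos: [425.4, 80.3, 204.4]
tcp_rot: [-90.1, 0.1, -38.0]
ft_force: [-0.3, 0.3, -1.5]
finger_gap: 39.6
```

Request:
move_arm(motion="1 -3 0 0 0 -6; 2 -6 0 0 0 -12; 3 -9 0 0 0 -18; 4.5 -12 0 0 0 -24; 6 -15 0 0 0 -30; 7.5 -18 0 0 0 -36; 9 -21 0 0 0 -42; 10 -24 0 0 0 -48; 11 -27 0 0 0 -54; 12 -30 0 0 0 -60")

```text
time: 4.82
tool_pos: [545.5, -220.6, 203.3]
tcp_rot: [-90.2, 0.1, -98.3]
ft_force: [0.9, 0.2, -1.1]
finger_gap: 39.0
```

Request:
move_arm(motion="1 -2 0 0 0 -6; 1 -2 0 0 0 -12; 1 -2 0 0 0 -18; 1 -2 0 0 0 -24; 1 -2 0 0 0 -30; 1 -2 0 0 0 -36; 1 -2 0 0 0 -42; 1 -2 0 0 0 -48; 1 -2 0 0 0 -54; 1 -2 0 0 0 -60")

```text
time: 5.65
tool_pos: [555.2, -239.0, 203.3]
tcp_rot: [-90.2, -0.2, -158.3]
ft_force: [0.1, 0.7, -1.4]
finger_gap: 39.4
```

Request:
move_arm(motion="0 0 0 0 0 -6; 0 0 0 0 0 -8; 0 0 0 0 0 -8; 0 0 0 0 0 -8; 0 0 0 0 0 -8; 0 0 0 0 0 -8")

```text
time: 6.15
tool_pos: [556.1, -239.4, 205.5]
tcp_rot: [-90.0, -0.1, -165.9]
ft_force: [-0.7, 1.0, -1.5]
finger_gap: 39.1
```

```bash
cat > c.py <<'E'
from h import *
import sys
st=readout.sense();print(st['tool_pos'].round(1) if hasattr(st['tool_pos'],'round') else st['tool_pos'],st['tcp_rot'],st['ft_force'],st['joint_pos'])
a=snap('scene')['image'];b=snap('top')['image'];w=snap('wrist')['image']
A=cv2.resize(a[100:300,50:316],(400,300),interpolation=cv2.INTER_CUBIC);B=cv2.resize(b[100:280,320:560],(400,300),interpolation=cv2.INTER_CUBIC)
cv2.imwrite(f'pics/{sys.argv[1]}.png',np.vstack([np.hstack([A,B]),np.hstack([cv2.resize(w,(400,300)),cv2.resize(a,(400,300))])]))
E
python3 c.py c1
```

```text
[ 556.1 -239.4  205.5] [-9.00452637e+01 -5.14694877e-02 -1.65945747e+02] [-0.72986267  1.00009824 -1.47383464] [-2.81471712e+01  9.09198084e+00  8.61872947e+01 -1.04755202e-03
  8.47892578e+01  4.77986920e+01]
```

View pics/c1.png

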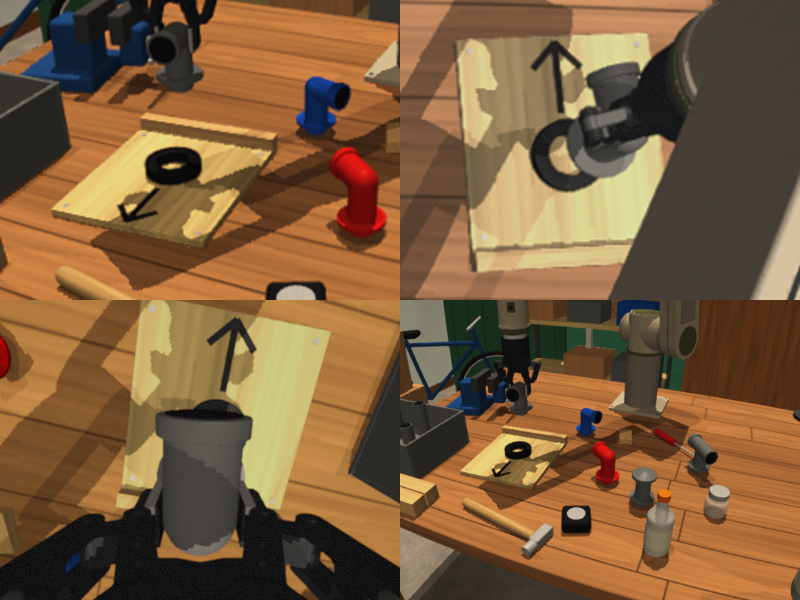

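The elbow is held upright with its single mouth toward the arrow side. It still needs about 11° more turn, then moves over the collar.

Request:
move_arm(motion="0.5 -0.7 0 0 0 -5.4; 0.93 -1.42 0 0 0 -10.8; 0.93 -1.42 -2 0 0 -10.8; 0.93 -1.42 -5 0 0 -10.8; 0.93 -1.42 -7 0 0 -10.8; 0.93 -1.42 -9 0 0 -10.8; 0.93 -1.42 -9.5 0 0 -10.8; 0.93 -1.42 -9.5 0 0 -10.8; 0.93 -1.42 -9.5 0 0 -10.8; 0.93 -1.42 -9.5 0 0 -10.8")

```text
time: 7.13
tool_pos: [566.8, -254.4, 113.4]
tcp_rot: [-89.9, 0.1, -176.8]
ft_force: [0.5, 0.5, 0.0]
finger_gap: 39.2
```

```bash
cat > d.py <<'E'
from h import *
import sys
st=readout.sense();print(st['tool_pos'].round(1),st['tcp_rot'].round(2),st['ft_force'].round(1))
s=snap('scene');b=snap('top');w=snap('wrist')
a=s['image'];p=proj(s,[564,-254,60])[0].astype(int);q=proj(b,[564,-254,60])[0].astype(int);print(p,q)
A=cv2.resize(a[p[1]-60:p[1]+60,p[0]-80:p[0]+80],(400,300),interpolation=cv2.INTER_CUBIC)
B=cv2.resize(b['image'][q[1]-60:q[1]+60,q[0]-80:q[0]+80],(400,300),interpolation=cv2.INTER_CUBIC)
cv2.imwrite(f'pics/{sys.argv[1]}.png',np.vstack([np.hstack([A,B]),np.hstack([cv2.resize(w['image'],(400,300)),cv2.resize(a,(400,300))])]))
E
python3 d.py d1
```

```text
[ 566.8 -254.4  113.4] [-8.9910e+01  1.4000e-01 -1.7681e+02] [0.5 0.5 0. ]
[166 195] [425 189]
```

View pics/d1.png

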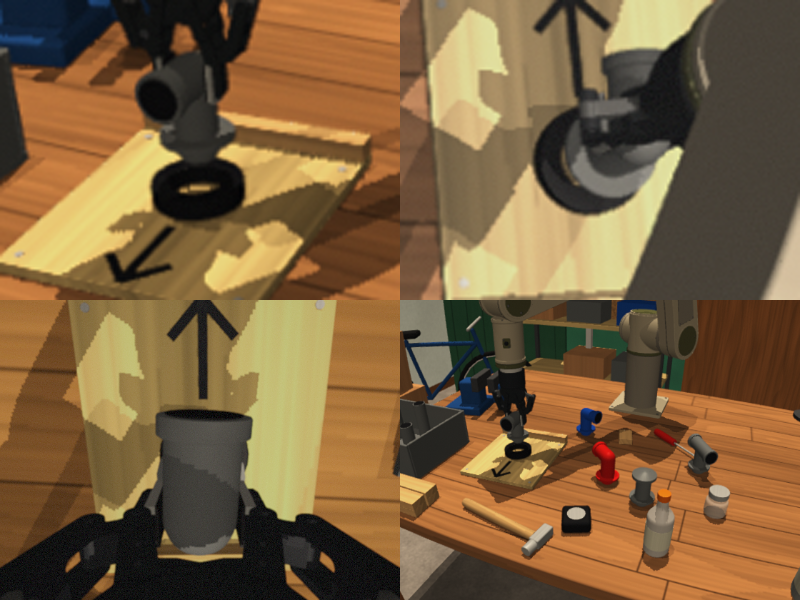

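The crop shows the elbow upright over the collar. In the wrist view its branch lines up with the arrow at column 203. Lower slowly, watching the force.

Request:
move_arm(motion="-0.1 0.05 -0.5 0 0 0; -0.1 0.05 -1 0 0 0; -0.1 0.05 -1.5 0 0 0; -0.1 0.05 -2 0 0 0; -0.1 0.05 -2.4 0 0 0; -0.1 0.05 -2.7 0 0 0; -0.1 0.05 -2.7 0 0 0; -0.1 0.05 -2.7 0 0 0")

```text
time: 7.95
tool_pos: [565.3, -253.3, 84.9]
tcp_rot: [-90.0, 0.1, -176.8]
ft_force: [0.1, 0.4, 4.7]
finger_gap: 39.0
```

Request:
move_arm(motion="0 0 -0.2 0 0 0; 0 0 -0.4 0 0 0; 0 0 -0.4 0 0 0; 0 0 -0.4 0 0 0")

```text
time: 8.28
tool_pos: [565.4, -253.8, 80.5]
tcp_rot: [-89.9, 0.1, -176.8]
ft_force: [4.4, -2.6, 0.3]
finger_gap: 39.2
```

```bash
python3 d.py d2
```

```text
[ 565.4 -253.8   80.5] [-8.9940e+01  9.0000e-02 -1.7681e+02] [ 4.4 -2.6  0.3]
[166 195] [425 189]
```

View pics/d2.png

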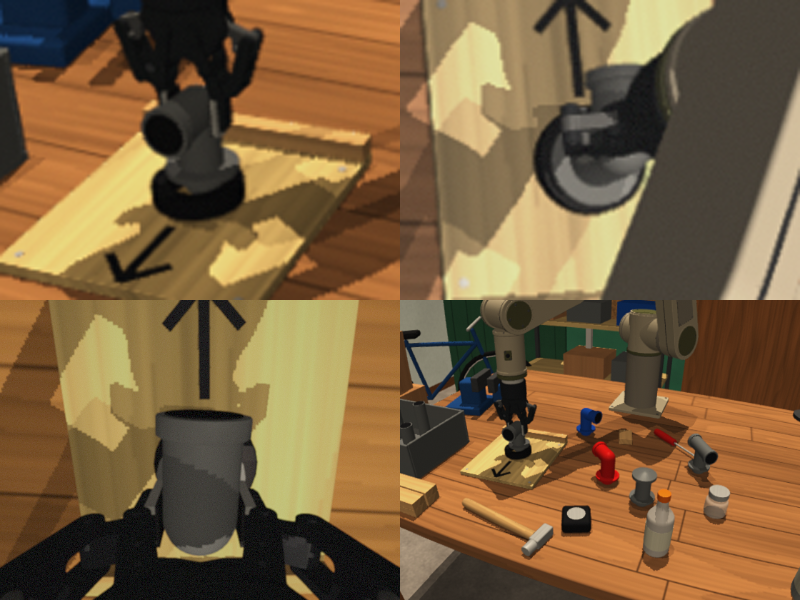

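The foot has entered the bore and only a small side force shows, +4.4/-2.6 N. I ease that way and lower further.

Request:
move_arm(motion="0.15 -0.1 0 0 0 0; 0.15 -0.1 -0.2 0 0 0; 0.15 -0.1 -0.4 0 0 0; 0.15 -0.1 -0.5 0 0 0; 0.15 -0.1 -0.5 0 0 0; 0.15 -0.1 -0.5 0 0 0")

```text
time: 8.93
tool_pos: [565.7, -254.0, 74.7]
tcp_rot: [-90.0, -0.1, -176.8]
ft_force: [0.6, 0.4, -1.2]
finger_gap: 39.2
```

Request:
move_arm(motion="0 0 -0.15 0 0 0; 0 0 -0.3 0 0 0; 0 0 -0.4 0 0 0; 0 0 -0.45 0 0 0; 0 0 -0.45 0 0 0; 0 0 -0.45 0 0 0")

```text
time: 9.43
tool_pos: [566.1, -254.3, 71.5]
tcp_rot: [-90.0, -0.0, -176.8]
ft_force: [-2.2, 1.7, 6.0]
finger_gap: 39.2
```

Contact at 71.5 mm, against 71.3 expected for fully seated. Release and rise.

Request:
move_arm(motion="0 0 -0.05 0 0 0; 0 0 -0.05 0 0 0; 0 0 -0.05 0 0 0; 0 0 -0.05 0 0 0; 0 0 -0.05 0 0 0; 0 0 -0.05 0 0 0; 0 0 -0.05 0 0 0; 0 0 -0.05 0 0 0", fingers=8)

```text
time: 10.1
tool_pos: [566.2, -254.3, 70.3]
tcp_rot: [-90.0, -0.0, -176.8]
ft_force: [0.8, -0.2, 1.0]
finger_gap: 79.8
```

Request:
move_arm(motion="0 0 1 0 0 0; 0 0 3 0 0 0; 0 0 6 0 0 0; 0 0 9 0 0 0; 0 0 12 0 0 0; 0 0 14 0 0 0; -1 1 15 0 0 0; -3 3 15 0 0 0; -5 6 15 0 0 0; -5 6 15 0 0 0")

```text
time: 10.93
tool_pos: [512.8, -190.1, 219.8]
tcp_rot: [-90.2, -0.2, -176.7]
ft_force: [-1.0, -0.4, -1.0]
finger_gap: 79.9
```

Request:
move_arm(motion="-2 4 0 0 0 0; -4 8 0 0 0 0; -5 12 0 0 0 0; -6 15 0 0 0 0; -6 18 0 0 0 0; -6 20 0 0 0 0; -6 20 0 0 0 0; -6 20 0 0 0 0")

```text
time: 11.6
tool_pos: [456.3, 6.4, 221.2]
tcp_rot: [-90.0, 0.1, -176.7]
ft_force: [0.6, -0.1, 0.3]
finger_gap: 79.8
```

```bash
python3 d.py d3
python3 - <<'E'
from h import *
import pickle
b=snap('top');b0=pickle.load(open('s0.pkl','rb'))['top']
d=cv2.absdiff(b['image'],b0['image']).max(2)[215:290,95:155];print('tee diff',d.mean())
hsv=cv2.cvtColor(b['image'],cv2.COLOR_BGR2HSV)
def fit(z):
    pass
pr=lambda P:proj(b,P)[0].round(1)
o=np.array([564.2,-254]);u=np.array([np.cos(np.radians(3.3)),np.sin(np.radians(3.3))])
print([pr([*(o+u*x),z]) for x,z in((0,38),(0,114),(55,94))])
E
```

```text
[456.3   6.4 221.2] [-8.9980e+01  7.0000e-02 -1.7666e+02] [ 0.6 -0.1  0.3]
[166 195] [425 189]
tee diff 38.623555555555555
[array([421.4, 191.8]), array([435.9, 184.4]), array([429. , 156.5])]
```

View pics/d3.png

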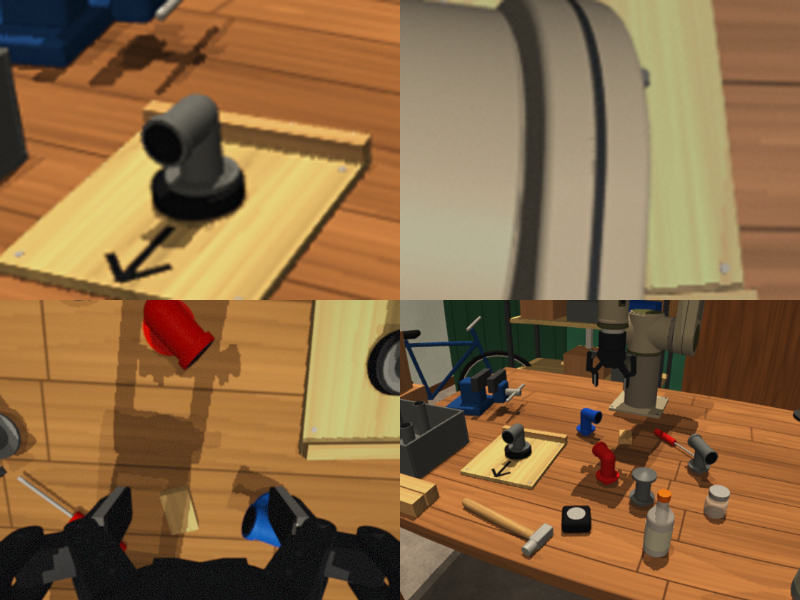

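The picture shows the elbow upright with its shoulder flush on the collar at crop (198,180), mouth toward the arrow. The tee, red and blue pieces are where they were. I make one numeric check from the scene view, then hand in.

Run:
```python
from h import *
import pickle
s=snap('scene');s0=pickle.load(open('s0.pkl','rb'))['scene']
print('tee diff scene',cv2.absdiff(s['image'],s0['image']).max(2)[185:245,400:445].mean())
o=np.array([564.2,-254]);a=np.radians(3.3);u=np.array([np.cos(a),np.sin(a)])
for n,dz in(('seated',0),('6mm high',6)):
    q=proj(s,[[*(o+u*55),94+dz]])[0]; print(n,'mouth px pred (crop)',((q-[86,135])*2.5).round(1))
im=s['image'][135:255,86:246];hs=im.max(2)
# dark mouth blob
m=((hs<32)).astype(np.uint8);m[:35]=0;m[68:]=0;n,l,st,c=cv2.connectedComponentsWithStats(m)
for i in range(1,n):
    if st[i,4]>40: print('blob (crop)',c[i]*2.5,st[i,4])
print(r.hand_in())
```

```text
tee diff scene 16.452962962962964
seated mouth px pred (crop) [165.5 145. ]
6mm high mouth px pred (crop) [164.8 138.7]
blob (crop) [162.18232044 142.99723757] 181
the job is handed in; nothing more can be done
None
```

The grey single-mouthed elbow is in the collar, upright, with its mouth along the drawn arrow. I handed the job in at about 12 s on the robot's clock, with the gripper open and clear.

**Seating:** Contact came with the tool at 71.5 mm, against about 71.3 mm expected for fully seated. The last picture shows the shoulder flush on the collar.

**Direction:** The tool's yaw on release was within about 0.1° of the arrow direction I measured (3.3°). The dark mouth in the final picture was within about 1.5 camera pixels of where a seated elbow should show it.

**Force:** The highest force reading I saw was about 7 N, read only at the end of each move.

**Disagreed or not conclusive:**
- The numeric before/after comparisons around the tee were not zero (38.6 grey levels in the top view, 16.5 in the scene view). I put this down to the arm and its shadow, but did not prove it. By eye in the scene picture the tee stands where it was, and the arm did not go near it after the first approach.
- During insertion a side force of about 5 N showed briefly. It went away after a 1.5 mm shift.

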